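# Sort line spares into their sampled trays

## Robot

A 6-joint arm with a two-finger parallel gripper is mounted at the origin on a cart in front of the work surface, level with it; the furniture and walls round the work are solid. World frame = base frame: x ahead of the robot, y to its left, z up, the work surface at z = 0. Lengths are in mm, angles in rad, forces in N, time in s.
With the tool pointing down it reaches from about 275 to 1000 mm from the base axis. Payload 8.4 kg.
Tool frame: the origin (TCP) lies on the mounting face of the last link; the fingertips stand 173 mm ahead of it and the grasp point (between the pads) lies 155 mm ahead of it; z points along the fingers, y is the line along which they close (so a half turn about z gives the same grasp; the last joint's range is limited). The gripper opens to 85 mm and grips with 20 to 120 N. Pads are 22 mm wide; open, the fingers measure 114 mm over their backs; the gripper's body (76 mm by 85 mm) begins 54 mm behind the grasp point. The pads swing forward as they close: fully open they stand 13 mm farther back than shut.
Start: joints at [1.323, 0.353, 1.633, -0, 1.155, -0.002], TCP at [152.081, 606.218, 404.681] pointing down, gripper open.
Joint ranges: [-2.63, 2.63], [-0.92, 2.1], [0.06, 2.66], [-1.3, 4.44], [0, 2.69], [-3.02, 3.02]. Speed limits (rad/s): [2.22, 2.22, 2.79, 3.14, 3.14, 3.14].

## Interface

Orientations are given as [roll, pitch, yaw] about the fixed x, y, z axes, in that order (R = Rz(yaw) Ry(pitch) Rx(roll)).
In Python, from rig import r gives the robot as it stands.
- The arm moves only by the tool apply_moves, never from a script. Its argument "deltas" is a list of rows, each an object with "claw": the gripper command: -1 is fully open, 1 is shut, values between are in proportion; "delta_pos": the shift along the tool's x, y, z in cm, a list of three; "yaw": the turn about the tool's z in rad. In form: [{"claw": claw, "delta_pos": [tx, ty, tz], "yaw": yaw}, ...]. A call has 1 to 8 rows; each row shifts and turns the commanded pose from where the row before left it, along the tool's axes as they then stand; what a row does not reach is not made up. A row lasts 1/8 s, in which the tool goes at most 62.5 mm and 10.7 degrees, less where a joint would pass 70% of its speed; a pose out of reach is approached as far as the arm can. A call with a gripper value outside its range is refused whole. The fingers move at their own pace and stop on an object; "grip_force" is the grip in N (left out, the last holds). Time passes only in rows, so rows that do not move let the fingers close. It gives the time, the measured TCP pose, the force, the opening and the grip force at its end, in the units of the state.
- r.sense(): the state, without advancing time (a new reading comes with each control period).
- r.grab_frame(name): name is "side" or "top"; returns a dict with "img" (480x640x3 uint8, blue, green, red), "z_map" (480x640 float32, mm along the optical axis (not along the pixel's ray), 0 where there is no reading), "fx", "fy", "cx", "cy" (pixels), "eye" and "rotation" of the camera in the world. Camera axes: x right, y up, looking along -z (the intrinsics and any distortion apply to the point x, -y, -z); pixel columns grow to the right and rows downward; lengths in mm; the calibration is good to about 2 mm. A picture is of the moment at which its call begins.
- r.sign_off(): hands the job in; it is judged then, once.
The state is a dict: "clock": time; "qpos": joint angles; "qvel": joint speeds; "joint_efforts": joint torques, N m; "eef_pos": TCP position; "tcp_rot": TCP orientation; "contact_force": force on the tool from outside, world axes, zero at the start; "wrist_torque": the same for the moment, N m; "opening": opening from 0.0 (shut) to 1.0 (fully open); "grasp_force": force on a finger pad.
Only numpy, scipy, OpenCV 4.12 (cv2) and the standard library are available. Lean on these libraries where they do the work, as an engineer would, in place of code of your own. Each camera call takes 0.05 s, during which the arm holds its last target. There are 200 camera calls.

## Task

Sort the five loose spares at the front of the bench (two star knobs, two ball bearings and one black photo-electric sensor) into the three trays: each goes into the empty front bay of the tray whose back bay holds a sample of its kind. Set every part down, without dropping it, on the bay's floor, standing the way up it is now, side by side and not stacked, and let go of it. Leave the orange rail clamp where it lies, and the bearing and sprocket lying at the left of the bench beyond the vice, which are not part of the job.

Things in the scene. Friction and masses are not known exactly. Their poses are not given: they have to be found in the camera images.
- knob_a_mid (a point): loose star knob, black plastic, six-lobed head 36 mm across two opposite flats (along its own x) and 41 mm across the lobes (along y), 24 mm high, with a bare 8 mm stud rising from it to 44 mm above its underside; 30 g. The point is the centre of the head, 12 mm above the underside; z up, along the stud. One of two alike.
- knob_b_mid (a point): loose star knob, black plastic, six-lobed head 36 mm across two opposite flats (along its own x) and 41 mm across the lobes (along y), 24 mm high, with a bare 8 mm stud rising from it to 44 mm above its underside; 30 g. The point is the centre of the head, 12 mm above the underside; z up, along the stud. One of two alike.
- bearing_a_mid (a point): loose steel ball bearing lying flat, 53 mm outer diameter, 14 mm high, 130 g. The point is its centre, 7 mm above its underside; z up. One of two alike.
- bearing_b_mid (a point): loose steel ball bearing lying flat, 53 mm outer diameter, 14 mm high, 130 g. The point is its centre, 7 mm above its underside; z up. One of two alike.
- sensor_mid (a point): loose photo-electric sensor, a black plastic box 50 mm long (x), 18 mm thick (y), 34 mm high, standing on its narrow long side, with a 12 mm connector stub continuing at the +x end (61 mm over all); 41 g. The point is the centre of the box, 17 mm above its underside; z up; grip it across y.
- tray_knob_bay (a point): front bay of the tray whose back bay holds a star knob as fixed sample. One of three alike grey trays fixed to the bench, 197 x 148 mm, walls 4 mm thick and 22 mm high; a 16 mm high cross wall parts the bays. Front bay inside: 125 mm along x, 140 mm along y (back bay: 60 x 140). The point is the centre of the front bay's floor, 4 mm over the bench; x points to the back bay, away from the robot; z up.
- tray_bearing_bay (a point): front bay of the tray whose back bay holds a ball bearing as fixed sample. One of three alike grey trays fixed to the bench, 197 x 148 mm, walls 4 mm thick and 22 mm high; a 16 mm high cross wall parts the bays. Front bay inside: 125 mm along x, 140 mm along y (back bay: 60 x 140). The point is the centre of the front bay's floor, 4 mm over the bench; x points to the back bay, away from the robot; z up.
- tray_sensor_bay (a point): front bay of the tray whose back bay holds a photo-electric sensor as fixed sample. One of three alike grey trays fixed to the bench, 197 x 148 mm, walls 4 mm thick and 22 mm high; a 16 mm high cross wall parts the bays. Front bay inside: 125 mm along x, 140 mm along y (back bay: 60 x 140). The point is the centre of the front bay's floor, 4 mm over the bench; x points to the back bay, away from the robot; z up.
- rail_clamp_mid (a point): orange conveyor rail clamp, 66 mm (x) by 72 mm (y), 28 mm high, lying loose among the parts; it is not to be sorted and stays where it is. The point is its centre, 14 mm above its underside.
Mind the look-alikes: they are no part of the job. What is shaped like the part that bears knob_a_mid but purple is not meant. What is shaped like the part that bears sensor_mid but red is not meant.

How it is judged (in metres and radians):
At the end, for the whole second after the job is handed in: Every knob, bearing and the sensor stands flat on the floor of the front bay of its own kind's tray (point within 58 mm along and 65 mm across of the bay's centre, height within 4 mm of resting on the floor, tilt under 0.15 rad), let go and at rest (under 0.02 m/s) (x of knob_a_mid in the frame of tray_knob_bay between -0.058 and 0.058 m and y of knob_a_mid in the frame of tray_knob_bay between -0.065 and 0.065 m and z of knob_a_mid in the frame of tray_knob_bay between 0.008 and 0.016 m and angle between each of knob_a_mid, bearing_a_mid, sensor_mid, knob_b_mid, bearing_b_mid's own z axis and vertical below 0.15 rad and linear speed of each of knob_a, bearing_a, sensor, knob_b, bearing_b below 0.02 m/s and contact force between each of knob_a, bearing_a, sensor, knob_b, bearing_b and the fingers below 0.1 N and x of bearing_a_mid in the frame of tray_bearing_bay between -0.058 and 0.058 m and y of bearing_a_mid in the frame of tray_bearing_bay between -0.065 and 0.065 m and z of bearing_a_mid in the frame of tray_bearing_bay between 0.003 and 0.011 m and x of sensor_mid in the frame of tray_sensor_bay between -0.058 and 0.058 m and y of sensor_mid in the frame of tray_sensor_bay between -0.065 and 0.065 m and z of sensor_mid in the frame of tray_sensor_bay between 0.013 and 0.021 m and x of knob_b_mid in the frame of tray_knob_bay between -0.058 and 0.058 m and y of knob_b_mid in the frame of tray_knob_bay between -0.065 and 0.065 m and z of knob_b_mid in the frame of tray_knob_bay between 0.008 and 0.016 m and x of bearing_b_mid in the frame of tray_bearing_bay between -0.058 and 0.058 m and y of bearing_b_mid in the frame of tray_bearing_bay between -0.065 and 0.065 m and z of bearing_b_mid in the frame of tray_bearing_bay between 0.003 and 0.011 m); the robot touches nothing.
It fails at once if a part was dropped or thrown (faster than 0.8 m/s out of the fingers, a fall of over 30 mm) ((linear speed of knob_a above 0.8 m/s and contact force between knob_a and the fingers below 0.05 N) or (linear speed of bearing_a above 0.8 m/s and contact force between bearing_a and the fingers below 0.05 N) or (linear speed of sensor above 0.8 m/s and contact force between sensor and the fingers below 0.05 N) or (linear speed of knob_b above 0.8 m/s and contact force between knob_b and the fingers below 0.05 N) or (linear speed of bearing_b above 0.8 m/s and contact force between bearing_b and the fingers below 0.05 N)).
It fails at once if the rail clamp was pushed more than 20 mm from where it lay (distance of rail_clamp_mid from where it was at the start of the episode above 0.02 m).
It also fails if it takes over 122 s, if anything falls off the work surface, if the arm or the gripper's body presses on something with over 40 N, if the wrist force passes 120 N, or if a joint passes its speed limit or range.

## Working session

There is one attempt and no reset: what is moved stays moved. The work goes in short steps, Python scripts to look and compute and a tool call to move; the robot and the scene stay as the last step left them, time stands still between calls to the robot, and variables do not carry over. Pictures are saved under pics/ and viewed, at most 14 in all, crops included, and the job is handed in when it is done.

Besides the shell and the picture viewer there is one more tool, called after "Emit:" by a JSON object that holds its "api" and its "payload". apply_moves: Moves the arm, as the interface text tells. Its arguments: {"type":"object","properties":{"deltas":{"type":"array"},"grip_force":{"type":"number"}},"required":["deltas"]}

```bash
mkdir -p pics; ls
cat > look.py <<'E'
from rig import r
import cv2,sys,pickle
for n in ("top","side"):
    f=r.grab_frame(n); cv2.imwrite(f"pics/{n}_{sys.argv[1]}.png",f["img"]); pickle.dump(f,open(f"{n}_{sys.argv[1]}.pkl","wb"))
    print(n,f["eye"],f["rotation"],f["fx"],f["fy"],f["cx"],f["cy"],list(f))
print(r.sense())
E
python3 look.py 0
```

```text
pics
top [ 436.78155629   92.17851095 1126.68625333] [ 0.07286473 -0.01467764 -1.54890836] 521.0037706952113 521.0037706952113 315.4554652796537 237.91362876509197 ['img', 'z_map', 'fx', 'fy', 'cx', 'cy', 'eye', 'rotation']
side [409.27165033 968.9581096  464.98384254] [ 1.13334625  0.02537708 -3.06570532] 469.251340696696 469.251340696696 329.3103351461499 239.99298460416304 ['img', 'z_map', 'fx', 'fy', 'cx', 'cy', 'eye', 'rotation']
{'clock': 0.1, 'qpos': array([ 1.32257211e+00,  3.53564424e-01,  1.63405008e+00,  4.24748140e-05,
        1.15521613e+00, -2.40193203e-03]), 'qvel': array([-0.00019237, -0.00101479, -0.00269779,  0.00031129, -0.0002931 ,
        0.00059043]), 'joint_efforts': array([ 1.51064574e-03, -6.06360626e+01, -3.42820036e+01,  2.67054420e-04,
        3.78480079e-03,  4.52019393e-06]), 'eef_pos': array([152.03903533, 606.00715438, 404.04980466]), 'tcp_rot': array([-3.14035477e+00, -4.18116352e-05,  2.89575317e+00]), 'contact_force': array([ 0.82166672,  0.7557806 , -0.14025331]), 'wrist_torque': array([-0.01806515,  0.0365548 ,  0.00294466]), 'grasp_force': 0.0, 'opening': 0.9963793061881137}
```

View pics/top_0.png

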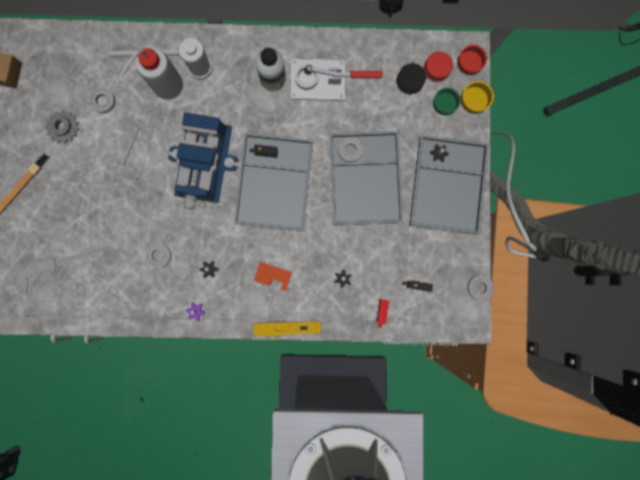

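View pics/side_0.png

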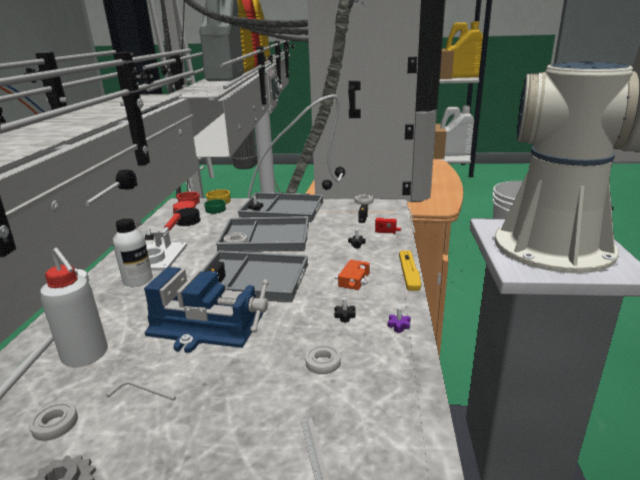

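The top view shows these candidates:
- **Knobs:** black at (209,269) and (343,278). The purple look-alike is at (195,311), and the sample is at (439,152).
- **Bearings:** (160,255) and (480,287). The one at (103,101) is beyond the vice and excluded, and the sample is at (350,150).
- **Sensor:** black at (417,286). The red look-alike is at (383,312), and the sample is at (264,151).
- **Clamp:** (273,276).
- **Trays, left to right:** sensor, bearing, knob.

```bash
cat > geo.py <<'E'
import numpy as np,pickle,cv2
from scipy.spatial.transform import Rotation as R
def load(n): 
    f=pickle.load(open(n+".pkl","rb")); f["R"]=R.from_euler("xyz",f["rotation"]).as_matrix(); return f
def ray(f,u,v):
    return f["R"]@np.array([(u-f["cx"])/f["fx"],-(v-f["cy"])/f["fy"],-1.])
def cast(f,u,v,z):
    d=ray(f,u,v); return f["eye"]+d*(z-f["eye"][2])/d[2]
def proj(f,p):
    c=f["R"].T@(np.array(p)-f["eye"]); return f["cx"]+f["fx"]*c[0]/-c[2], f["cy"]-f["fy"]*c[1]/-c[2]
def heights(f):
    v,u=np.mgrid[:480,:640]; z=f["z_map"]
    c=np.stack([(u-f["cx"])/f["fx"]*z,-(v-f["cy"])/f["fy"]*z,-z],-1)
    return c@f["R"].T+f["eye"]
E
cat > m.py <<'E'
from geo import *
f=load("top_0"); P=heights(f); h=P[...,2]; h[f["z_map"]==0]=0
print("bench h med/std",np.median(h[240:330,60:150]),h[240:330,60:150].std())
m=((h>6)&(h<70)).astype(np.uint8); m[:236]=0; m[345:]=0;m[:,500:]=0
n,l,s,c=cv2.connectedComponentsWithStats(m)
for i in range(1,n):
    if s[i,4]<30: continue
    pts=P[l==i]; hh=np.percentile(pts[:,2],90)
    (cx,cy),(w,g),a=cv2.minAreaRect(pts[:,:2].astype(np.float32))
    print(c[i].round(1),s[i,4],"h90 %.0f"%hh,"xy",cast(f,*c[i],hh*.6)[:2].round(1),"rect",round(cx,1),round(cy,1),round(w),round(g),round(a))
g=cv2.cvtColor(f["img"],cv2.COLOR_BGR2GRAY)
# trays
m=((h>14)&(h<30)).astype(np.uint8); m[:120]=0;m[236:]=0
n,l,s,c=cv2.connectedComponentsWithStats(m)
for i in range(1,n):
    if s[i,4]<150: continue
    pts=P[l==i][:,:2].astype(np.float32); print("tray",c[i],s[i,4],cv2.minAreaRect(pts))
a=cv2.resize(f["img"][235:335,140:500],None,fx=2.2,fy=2.2,interpolation=3); b=cv2.resize(f["img"][120:240,140:500],None,fx=2.2,fy=2.2,interpolation=3)
cv2.imwrite("pics/crop0.png",np.vstack([b,a]))
E
python3 m.py
```

```text
bench h med/std 0.5019935879381592 2.840907331464463
[157.6 254.5] 414 h90 17 xy [475.4 413.8] rect 476.2 413.5 51 53 3
[ 50.3 266. ] 850 h90 13 xy [445.8 640.5] rect 452.2 619.9 50 190 27
[271.3 274.6] 681 h90 30 xy [438.  169.6] rect 435.9 166.8 72 66 73
[208.5 268.6] 207 h90 27 xy [447.8 303.1] rect 447.8 302.4 34 38 8
[342.5 278. ] 197 h90 26 xy [434.1  18.1] rect 434.1 18.7 34 38 85
[480.7 286.8] 410 h90 16 xy [ 421.7 -279.1] rect 421.3 -278.1 51 54 1
[418.2 284.9] 255 h90 36 xy [ 423.  -142.2] rect 423.8 -139.5 61 19 82
[382.3 311.7] 265 h90 36 xy [364.9 -66.7] rect 362.2 -65.6 20 61 82
[195.2 310.8] 211 h90 28 xy [358.4 327.8] rect 359.3 326.3 39 36 76
[288.3 327.5] 956 h90 21 xy [327.2 130.9] rect 327.1 120.6 29 170 3
tray [ 59.3172043  126.75268817] 186 ((745.84912109375, 633.2819213867188), (32.71584701538086, 42.11876678466797), 6.197973728179932)
tray [366.38190476 175.79428571] 1050 ((651.6273803710938, -27.41651153564453), (201.10281372070312, 150.25265502929688), 3.6734278202056885)
tray [273.54242135 179.44804576] 1049 ((638.1903076171875, 170.2778778076172), (150.2359161376953, 201.11961364746094), 85.12557983398438)
tray [450.46909091 182.41636364] 1100 ((641.4241333007812, -208.40921020507812), (150.97500610351562, 200.94378662109375), 83.6978988647461)
tray [350.44186047 148.26744186] 344 ((713.8568725585938, 6.474910736083984), (51.316410064697266, 52.07098388671875), 72.73963928222656)
tray [438.80588235 152.72352941] 170 ((708.396484375, -184.51199340820312), (39.046810150146484, 35.73291778564453), 85.77598571777344)
```

View pics/crop0.png

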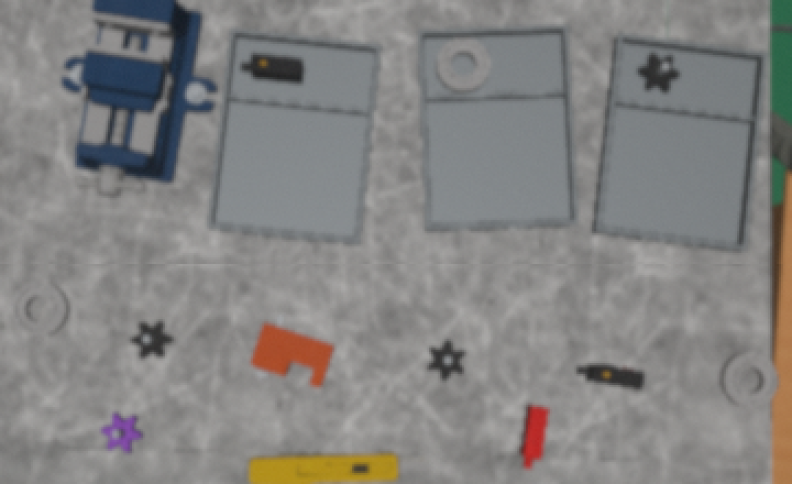

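The crop confirms the choice: black knobs, sensor with its stub pointing to +y, two bare-bench bearings, and trays matched to their samples. Measured sizes agree with the given ones (51–54, 34×38, 61×19, 201×150 mm). Next I turn the tool to world yaw 90° and get the lobe phase.

Emit:
{"api": "apply_moves", "payload": {"deltas": [{"claw": -0.4,"delta_pos": [0,0,0],"yaw": 0.166},{"claw": -0.4,"delta_pos": [0,0,0],"yaw": 0.166},{"claw": -0.4,"delta_pos": [0,0,0],"yaw": 0.166},{"claw": -0.4,"delta_pos": [0,0,0],"yaw": 0.166},{"claw": -0.4,"delta_pos": [0,0,0],"yaw": 0.166},{"claw": -0.4,"delta_pos": [0,0,0],"yaw": 0.166},{"claw": -0.4,"delta_pos": [0,0,0],"yaw": 0.166},{"claw": -0.4,"delta_pos": [0,0,0],"yaw": 0.163}], "grip_force": 30}}

```text
clock: 1.1
eef_pos: [152.1, 606.1, 404.3]
tcp_rot: [-3.141, 0.001, 1.565]
contact_force: [0.1, 0.1, -0.3]
opening: 0.703
grasp_force: 0.0
```

```bash
cat > k.py <<'E'
from geo import *
f=load("top_0"); g=cv2.GaussianBlur(f["img"].max(2),(0,0),.6).astype(np.float32)
for nm,(x,y) in dict(a=(447.8,302.4),b=(434.1,18.7)).items():
    u,v=map(int,proj(f,(x,y,20)))
    w=g[v-14:v+15,u-14:u+15]; d=np.clip(100-w,0,60)
    vv,uu=np.mgrid[v-14:v+15,u-14:u+15]; cu,cv=(uu*d).sum()/d.sum(),(vv*d).sum()/d.sum()
    c=cast(f,cu,cv,20)
    W=np.array([cast(f,a,b,20)[:2]-c[:2] for a,b in zip(uu.ravel(),vv.ravel())]); r=np.hypot(*W.T); t=np.arctan2(W[:,1],W[:,0])
    k=(r>10)&(r<23); F=(d.ravel()[k]*np.exp(6j*t[k])).sum()/d.ravel()[k].sum()
    print(nm,c.round(1),"area px",(d>30).sum(),"lobe deg mod60",np.degrees(np.angle(F))/6,"amp",abs(F))
from rig import r
s=r.sense(); print(s["eef_pos"],s["tcp_rot"],s["qpos"],s["opening"])
E
python3 k.py
```

```text
a [446.8 300.7  20. ] area px 83 lobe deg mod60 -26.59060619897596 amp 0.3523621868974341
b [432.9  18.8  20. ] area px 75 lobe deg mod60 -4.275455550502552 amp 0.40049059704980194
[152.06141471 606.0780512  404.26438429] [-3.14143076e+00  7.93332007e-04  1.56540297e+00] [ 1.32258490e+00  3.53371261e-01  1.63383080e+00 -3.67346400e-05
  1.15519957e+00  1.32799316e+00] 0.7025762527732619
```

Emit:
{"api": "apply_moves", "payload": {"deltas": [{"claw": -0.55,"delta_pos": [-2.4,4.05,2.2],"yaw": -0.006},{"claw": -0.55,"delta_pos": [-2.4,4.05,2.2],"yaw": 0},{"claw": -0.55,"delta_pos": [-2.4,4.05,2.2],"yaw": 0},{"claw": -0.55,"delta_pos": [-2.4,4.05,2.2],"yaw": 0},{"claw": -0.55,"delta_pos": [-2.4,4.05,2.2],"yaw": 0},{"claw": -0.55,"delta_pos": [-2.4,4.05,2.2],"yaw": 0},{"claw": -0.55,"delta_pos": [-2.4,4.05,2.2],"yaw": 0},{"claw": -0.55,"delta_pos": [-2.4,4.05,2.2],"yaw": 0}]}}

```text
clock: 2.1
eef_pos: [478.2, 414.9, 227.7]
tcp_rot: [-3.141, 0.0, 1.577]
contact_force: [-0.1, 1.5, 0.1]
opening: 0.78
grasp_force: 0.0
```

Emit:
{"api": "apply_moves", "payload": {"deltas": [{"claw": -0.55,"delta_pos": [0,0,0],"yaw": 0}]}}

```text
clock: 2.22
eef_pos: [478.8, 413.7, 226.5]
tcp_rot: [-3.14, 0.002, 1.573]
contact_force: [-0.5, -0.4, -0.2]
opening: 0.767
grasp_force: 0.0
```

```bash
python3 look.py 1 | tail -1; python3 -c "
import cv2;a=cv2.imread('pics/side_1.png')[240:420,200:440];b=cv2.imread('pics/top_1.png')[180:340,100:313]
cv2.imwrite('pics/c1.png',cv2.resize(a,None,fx=3,fy=3,interpolation=2))"
```

```text
-3.76939110e-02, -6.21195766e-02]), 'eef_pos': array([477.02629569, 415.62890298, 228.22304678]), 'tcp_rot': array([-3.14048349e+00,  5.95263363e-04,  1.57545113e+00]), 'contact_force': array([1.34680074, 0.66017003, 0.07724404]), 'wrist_torque': array([ 0.00278262,  0.00762358, -0.00343035]), 'grasp_force': 0.0, 'opening': 0.7752460215940606}
```

View pics/c1.png

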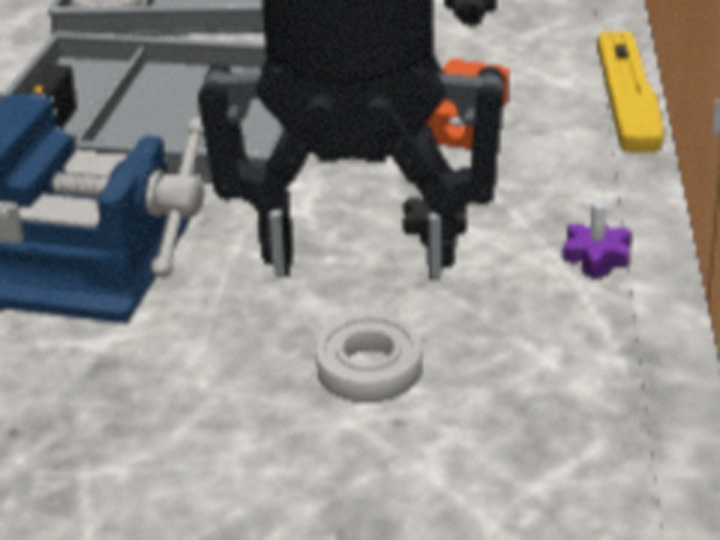

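Side crop: pad tips at about (293,331) and (345,332) in full-image pixels. The bearing is centred at (323,357) and lies between the fingers in x. I'll check tip height and the bearing from this view.

Run:
```python
from geo import *
f=load("side_1")
for u,v in((293.3,330.7),(345,331.7)):
    d=ray(f,u,v); e=f["eye"]; print((e+d*(414+3-e[1])/d[1]).round(1))
print("bearing from side",cast(f,323,355,14).round(1),cast(f,200+370/3,240+360/3,7).round(1))
```

```text
[513.7 417.   60.7]
[439.  417.   61.2]
bearing from side [472.6 411.5  14. ] [472.  414.3   7. ]
```

Emit:
{"api": "apply_moves", "payload": {"deltas": [{"claw": -0.55,"delta_pos": [0,-0.1,2.5],"yaw": 0},{"claw": -0.55,"delta_pos": [0,0,2.0],"yaw": 0},{"claw": -0.55,"delta_pos": [0,0,1.1],"yaw": 0},{"claw": -0.55,"delta_pos": [0,0,0],"yaw": 0},{"claw": 0.2,"delta_pos": [0,0,0],"yaw": 0},{"claw": 0.2,"delta_pos": [0,0,0],"yaw": 0},{"claw": 0.2,"delta_pos": [0,0,0],"yaw": 0},{"claw": 0.2,"delta_pos": [0,0,0],"yaw": 0}], "grip_force": 40}}

```text
clock: 3.32
eef_pos: [476.4, 416.2, 173.6]
tcp_rot: [3.141, -0.001, 1.577]
contact_force: [-1.6, -0.6, 6.3]
opening: 0.59
grasp_force: 42.3
```

Emit:
{"api": "apply_moves", "payload": {"deltas": [{"claw": 0.2,"delta_pos": [0,0,-1],"yaw": 0},{"claw": 0.2,"delta_pos": [0,0,-3],"yaw": 0},{"claw": 0.2,"delta_pos": [0,0,-3],"yaw": 0},{"claw": 0.2,"delta_pos": [-2,0.7,0],"yaw": 0},{"claw": 0.2,"delta_pos": [-4,1.4,0],"yaw": 0},{"claw": 0.2,"delta_pos": [-5,1.8,0],"yaw": 0},{"claw": 0.2,"delta_pos": [-5,1.8,0],"yaw": 0},{"claw": 0.2,"delta_pos": [-5,1.8,0],"yaw": 0}]}}

```text
clock: 4.32
eef_pos: [552.2, 203.6, 241.8]
tcp_rot: [-3.14, 0.001, 1.577]
contact_force: [1.1, -0.2, -0.9]
opening: 0.588
grasp_force: 42.0
```

Emit:
{"api": "apply_moves", "payload": {"deltas": [{"claw": 0.2,"delta_pos": [-5,1.8,0],"yaw": 0},{"claw": 0.2,"delta_pos": [-5,1.8,0],"yaw": 0},{"claw": 0.2,"delta_pos": [-5,1.7,0],"yaw": 0},{"claw": 0.2,"delta_pos": [-3,1,0],"yaw": 0},{"claw": 0.2,"delta_pos": [-2,0.3,0],"yaw": 0},{"claw": 0.2,"delta_pos": [0,0,0],"yaw": 0},{"claw": 0.2,"delta_pos": [0,0,0],"yaw": 0}]}}

```text
clock: 5.2
eef_pos: [619.0, 7.3, 242.3]
tcp_rot: [-3.141, -0.0, 1.577]
contact_force: [-0.3, -0.5, -0.2]
opening: 0.583
grasp_force: 42.0
```

```bash
python3 look.py 2 | tail -1; python3 -c "
import cv2,numpy as np;a=cv2.imread('pics/side_2.png')[170:350,180:420];b=cv2.imread('pics/top_2.png')[110:260,220:500]
cv2.imwrite('pics/c2.png',np.hstack([cv2.resize(a,(400,300),interpolation=2),cv2.resize(b,(400,300),interpolation=2)]))"
```

```text
6.25578803e-03,  3.36632620e-03]), 'eef_pos': array([619.17966569,   7.79391037, 242.5729316 ]), 'tcp_rot': array([-3.14116205e+00, -1.58199385e-04,  1.57797676e+00]), 'contact_force': array([ 0.04473662, -0.33807892, -1.29307273]), 'wrist_torque': array([-0.02098911,  0.0352829 ,  0.0393908 ]), 'grasp_force': 41.96353509629262, 'opening': 0.5889890186939943}
```

View pics/c2.png

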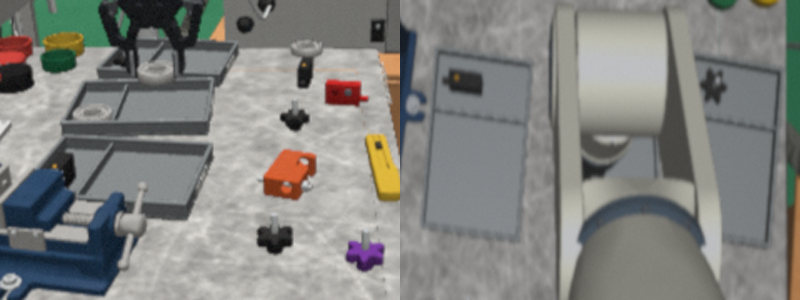

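The bearing is held level over the bearing tray. Lowering it onto the left half of the bay.

Emit:
{"api": "apply_moves", "payload": {"deltas": [{"claw": 0.2,"delta_pos": [-0.4,-0.1,2],"yaw": 0},{"claw": 0.2,"delta_pos": [0,0,2.5],"yaw": 0},{"claw": 0.2,"delta_pos": [0,0,1.3],"yaw": 0},{"claw": 0.2,"delta_pos": [0,0,0.4],"yaw": 0},{"claw": 0.2,"delta_pos": [0,0,0.2],"yaw": 0},{"claw": 0.2,"delta_pos": [0,0,0],"yaw": 0}]}}

```text
clock: 6.05
eef_pos: [618.9, 2.8, 179.2]
tcp_rot: [3.141, 0.0, 1.577]
contact_force: [0.2, -0.1, -1.1]
opening: 0.589
grasp_force: 41.9
```

Emit:
{"api": "apply_moves", "payload": {"deltas": [{"claw": 0.2,"delta_pos": [0,0,0.1],"yaw": 0},{"claw": 0.2,"delta_pos": [0,0,0.1],"yaw": 0},{"claw": 0.2,"delta_pos": [0,0,0],"yaw": 0}]}}

```text
clock: 6.42
eef_pos: [618.8, 2.7, 177.6]
tcp_rot: [3.141, 0.0, 1.577]
contact_force: [-1.8, 0.4, 5.5]
opening: 0.59
grasp_force: 42.6
```

Emit:
{"api": "apply_moves", "payload": {"deltas": [{"claw": -0.2,"delta_pos": [0,0,0],"yaw": 0},{"claw": -0.45,"delta_pos": [0,0,0],"yaw": 0},{"claw": -0.45,"delta_pos": [0,0,0],"yaw": 0},{"claw": -0.45,"delta_pos": [0,0,-1],"yaw": 0},{"claw": -0.45,"delta_pos": [0,0,-3],"yaw": 0},{"claw": -0.55,"delta_pos": [0,0,-3],"yaw": 0},{"claw": -0.55,"delta_pos": [-3,-2,0],"yaw": 0},{"claw": -0.55,"delta_pos": [-4.5,-3,0],"yaw": 0}]}}

```text
clock: 7.42
eef_pos: [569.3, -72.6, 247.9]
tcp_rot: [3.139, 0.0, 1.579]
contact_force: [0.4, -1.2, -0.2]
opening: 0.777
grasp_force: 0.0
```

Emit:
{"api": "apply_moves", "payload": {"deltas": [{"claw": -0.55,"delta_pos": [-4.5,-3,0],"yaw": 0},{"claw": -0.55,"delta_pos": [-4.5,-3,0],"yaw": 0},{"claw": -0.55,"delta_pos": [-4.5,-3,0],"yaw": 0},{"claw": -0.55,"delta_pos": [-4,-3,0],"yaw": 0},{"claw": -0.55,"delta_pos": [-3,-2.8,0],"yaw": 0.006},{"claw": -0.55,"delta_pos": [0,0,0],"yaw": 0},{"claw": -0.55,"delta_pos": [0,0,0],"yaw": 0}]}}

```text
clock: 8.3
eef_pos: [422.6, -278.4, 247.2]
tcp_rot: [3.141, 0.0, 1.57]
contact_force: [-0.1, -0.6, -1.2]
opening: 0.775
grasp_force: 0.0
```

```bash
python3 look.py 3 | tail -1; python3 -c "
import cv2,numpy as np;a=cv2.imread('pics/side_3.png')[150:290,270:457];b=cv2.imread('pics/top_3.png')[110:310,240:507]
cv2.imwrite('pics/c3.png',np.hstack([cv2.resize(a,(400,300),interpolation=2),cv2.resize(b,(400,300),interpolation=2)]))"
```

```text
7.70865212e-03,  6.41064064e-03]), 'eef_pos': array([ 422.97359796, -277.87222257,  246.96068915]), 'tcp_rot': array([3.14098478e+00, 1.78085082e-04, 1.57168920e+00]), 'contact_force': array([0.16722504, 0.75944169, 0.54136128]), 'wrist_torque': array([ 0.00195795, -0.01568136,  0.01119013]), 'grasp_force': 0.0, 'opening': 0.7711144681189962}
```

View pics/c3.png

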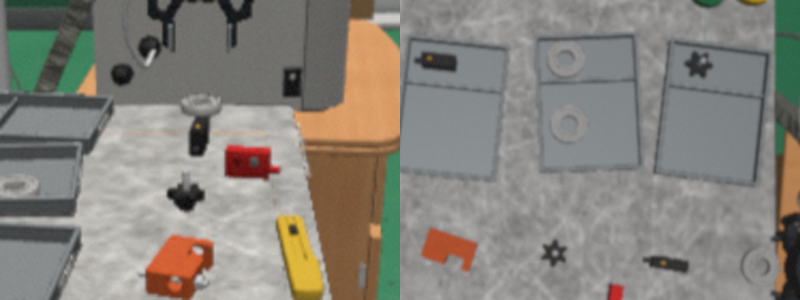

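Bearing A sits in the bay's left half, at (570,124) in the right-hand crop. Bearing B is at (755,265) in the same crop, under the gripper.

Emit:
{"api": "apply_moves", "payload": {"deltas": [{"claw": -0.55,"delta_pos": [0,-0.1,3],"yaw": 0},{"claw": -0.55,"delta_pos": [0,0,3],"yaw": 0},{"claw": -0.55,"delta_pos": [0,0,1.35],"yaw": 0},{"claw": -0.55,"delta_pos": [0,0,0],"yaw": 0},{"claw": 0.2,"delta_pos": [0,0,0],"yaw": 0},{"claw": 0.2,"delta_pos": [0,0,0],"yaw": 0},{"claw": 0.2,"delta_pos": [0,0,0],"yaw": 0},{"claw": 0.2,"delta_pos": [0,0,0],"yaw": 0}]}}

```text
clock: 9.4
eef_pos: [421.7, -278.6, 174.2]
tcp_rot: [3.14, 0.001, 1.571]
contact_force: [0.1, 2.3, 7.3]
opening: 0.587
grasp_force: 42.4
```

Emit:
{"api": "apply_moves", "payload": {"deltas": [{"claw": 0.2,"delta_pos": [0,0,-1],"yaw": 0},{"claw": 0.2,"delta_pos": [0,0,-3],"yaw": 0},{"claw": 0.2,"delta_pos": [0,0,-3],"yaw": 0},{"claw": 0.2,"delta_pos": [2,2,0],"yaw": 0},{"claw": 0.2,"delta_pos": [4,4,0],"yaw": 0},{"claw": 0.2,"delta_pos": [4,4,0],"yaw": 0},{"claw": 0.2,"delta_pos": [4,4,0],"yaw": 0},{"claw": 0.2,"delta_pos": [4,3,0],"yaw": 0}]}}

```text
clock: 10.4
eef_pos: [592.8, -97.0, 244.1]
tcp_rot: [3.14, 0.0, 1.571]
contact_force: [0.0, 0.3, -0.2]
opening: 0.582
grasp_force: 42.0
```

Emit:
{"api": "apply_moves", "payload": {"deltas": [{"claw": 0.2,"delta_pos": [2.6,2,0],"yaw": 0},{"claw": 0.2,"delta_pos": [1,1,0],"yaw": 0},{"claw": 0.2,"delta_pos": [0,0,0],"yaw": 0},{"claw": 0.2,"delta_pos": [0,0,2.5],"yaw": 0},{"claw": 0.2,"delta_pos": [0,0,2.5],"yaw": 0},{"claw": 0.2,"delta_pos": [0,0,0.9],"yaw": 0},{"claw": 0.2,"delta_pos": [0,0,0.3],"yaw": 0},{"claw": 0.2,"delta_pos": [0,0,0],"yaw": 0}]}}

```text
clock: 11.4
eef_pos: [621.4, -62.8, 181.8]
tcp_rot: [3.141, 0.0, 1.57]
contact_force: [-0.4, -0.5, -0.9]
opening: 0.586
grasp_force: 42.0
```

Emit:
{"api": "apply_moves", "payload": {"deltas": [{"claw": 0.2,"delta_pos": [0,0,0.2],"yaw": 0},{"claw": 0.2,"delta_pos": [0,0,0.1],"yaw": 0},{"claw": 0.2,"delta_pos": [0,0,0.1],"yaw": 0},{"claw": 0.2,"delta_pos": [0,0,0],"yaw": 0}]}}

```text
clock: 11.9
eef_pos: [621.4, -62.4, 178.3]
tcp_rot: [3.141, 0.0, 1.571]
contact_force: [-3.3, 0.3, 8.8]
opening: 0.584
grasp_force: 43.0
```

Emit:
{"api": "apply_moves", "payload": {"deltas": [{"claw": -0.2,"delta_pos": [0,0,0],"yaw": 0},{"claw": -0.45,"delta_pos": [0,0,0],"yaw": 0},{"claw": -0.45,"delta_pos": [0,0,0],"yaw": 0},{"claw": -0.45,"delta_pos": [0,0,-1],"yaw": 0},{"claw": -0.45,"delta_pos": [0,0,-3],"yaw": 0},{"claw": -0.2,"delta_pos": [0,0,-3],"yaw": 0},{"claw": -0.2,"delta_pos": [-1,-2.5,0],"yaw": 0},{"claw": -0.2,"delta_pos": [-2,-4.5,0],"yaw": 0}]}}

```text
clock: 12.9
eef_pos: [551.7, -92.4, 248.4]
tcp_rot: [3.138, 0.001, 1.572]
contact_force: [0.1, -0.8, 0.6]
opening: 0.599
grasp_force: 0.0
```

Emit:
{"api": "apply_moves", "payload": {"deltas": [{"claw": -0.2,"delta_pos": [-2,-4.5,0],"yaw": 0},{"claw": -0.2,"delta_pos": [-2,-4.5,0],"yaw": 0},{"claw": -0.2,"delta_pos": [-1.3,-3,0],"yaw": 0},{"claw": -0.2,"delta_pos": [0,-0.9,0],"yaw": 0.14},{"claw": -0.2,"delta_pos": [0,0,0],"yaw": 0},{"claw": -0.2,"delta_pos": [0,0,0],"yaw": 0}]}}

```text
clock: 13.65
eef_pos: [423.0, -145.5, 247.6]
tcp_rot: [3.14, 0.0, 1.434]
contact_force: [0.1, 0.4, -1.1]
opening: 0.603
grasp_force: 0.0
```

```bash
python3 look.py 4 | tail -1; python3 -c "
import cv2,numpy as np;a=cv2.imread('pics/side_4.png')[150:270,290:450];b=cv2.imread('pics/top_4.png')[110:310,240:507]
cv2.imwrite('pics/c4.png',np.hstack([cv2.resize(a,(400,300),interpolation=2),cv2.resize(b,(400,300),interpolation=2)]))"
```

```text
5.82721652e-03, -2.92649207e-02]), 'eef_pos': array([ 422.97262493, -145.35633989,  247.37454303]), 'tcp_rot': array([3.14083193e+00, 1.41588872e-04, 1.43314248e+00]), 'contact_force': array([-0.4095367 ,  0.74309648,  0.02384314]), 'wrist_torque': array([-0.06578888,  0.007366  ,  0.03183429]), 'grasp_force': 0.0, 'opening': 0.5992452186000549}
```

View pics/c4.png

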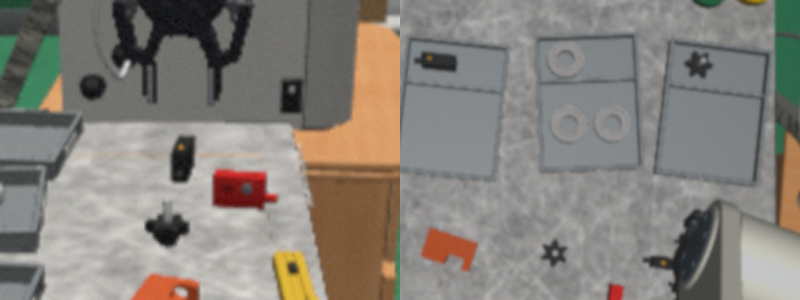

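Both bearings stand side by side, at (570,124) and (612,124) in the right-hand crop. The sensor lies between the fingers, at (183,158) in the left-hand crop. Grasping it.

Emit:
{"api": "apply_moves", "payload": {"deltas": [{"claw": -0.2,"delta_pos": [0,0,2.5],"yaw": 0},{"claw": -0.2,"delta_pos": [0,0,2.6],"yaw": 0},{"claw": -0.2,"delta_pos": [0,0,1.5],"yaw": 0},{"claw": -0.2,"delta_pos": [0,0,0],"yaw": 0},{"claw": 0.8,"delta_pos": [0,0,0],"yaw": 0},{"claw": 0.8,"delta_pos": [0,0,0],"yaw": 0},{"claw": 0.8,"delta_pos": [0,0,0],"yaw": 0},{"claw": 0.8,"delta_pos": [0,0,0],"yaw": 0}], "grip_force": 30}}

```text
clock: 14.75
eef_pos: [422.7, -145.5, 182.0]
tcp_rot: [3.14, 0.0, 1.431]
contact_force: [-0.4, 1.3, 7.7]
opening: 0.203
grasp_force: 30.7
```

Emit:
{"api": "apply_moves", "payload": {"deltas": [{"claw": 0.8,"delta_pos": [0,0,-1],"yaw": 0},{"claw": 0.8,"delta_pos": [0,0,-3],"yaw": 0},{"claw": 0.8,"delta_pos": [0,0,-3],"yaw": 0},{"claw": 0.8,"delta_pos": [0,0,-0.5],"yaw": -0.14},{"claw": 0.8,"delta_pos": [3,2,0],"yaw": 0},{"claw": 0.8,"delta_pos": [5,3,0],"yaw": 0},{"claw": 0.8,"delta_pos": [5,3,0],"yaw": 0},{"claw": 0.8,"delta_pos": [5,3,0],"yaw": 0}]}}

```text
clock: 15.75
eef_pos: [532.9, 36.2, 257.0]
tcp_rot: [3.141, 0.0, 1.571]
contact_force: [0.7, -1.1, -0.9]
opening: 0.203
grasp_force: 29.7
```

Emit:
{"api": "apply_moves", "payload": {"deltas": [{"claw": 0.8,"delta_pos": [5,3,0],"yaw": 0},{"claw": 0.8,"delta_pos": [4.5,2.5,0],"yaw": 0},{"claw": 0.8,"delta_pos": [3,1.3,0],"yaw": 0},{"claw": 0.8,"delta_pos": [1.4,0.6,0],"yaw": 0},{"claw": 0.8,"delta_pos": [0,0,0],"yaw": 0},{"claw": 0.8,"delta_pos": [0,0,2.5],"yaw": 0},{"claw": 0.8,"delta_pos": [0,0,2.5],"yaw": 0},{"claw": 0.8,"delta_pos": [0,0,1.3],"yaw": 0}]}}

```text
clock: 16.75
eef_pos: [605.3, 172.0, 192.1]
tcp_rot: [-3.139, 0.001, 1.57]
contact_force: [-0.7, 0.3, -1.0]
opening: 0.203
grasp_force: 29.7
```

Emit:
{"api": "apply_moves", "payload": {"deltas": [{"claw": 0.8,"delta_pos": [0,0,0.3],"yaw": 0},{"claw": 0.8,"delta_pos": [0,0,0.1],"yaw": 0},{"claw": 0.8,"delta_pos": [0,0,0],"yaw": 0}]}}

```text
clock: 17.12
eef_pos: [606.6, 173.6, 190.0]
tcp_rot: [3.141, -0.0, 1.571]
contact_force: [0.7, -0.6, -0.9]
opening: 0.206
grasp_force: 29.7
```

Emit:
{"api": "apply_moves", "payload": {"deltas": [{"claw": 0.8,"delta_pos": [0,0,0.2],"yaw": 0},{"claw": 0.8,"delta_pos": [0,0,0.1],"yaw": 0},{"claw": 0.8,"delta_pos": [0,0,0.1],"yaw": 0},{"claw": 0.8,"delta_pos": [0,0,0],"yaw": 0}]}}

```text
clock: 17.62
eef_pos: [606.3, 173.7, 186.0]
tcp_rot: [3.141, -0.0, 1.571]
contact_force: [-2.8, 0.5, 7.6]
opening: 0.203
grasp_force: 30.9
```

Emit:
{"api": "apply_moves", "payload": {"deltas": [{"claw": 0.4,"delta_pos": [0,0,0],"yaw": 0},{"claw": 0,"delta_pos": [0,0,0],"yaw": 0},{"claw": -0.25,"delta_pos": [0,0,0],"yaw": 0},{"claw": -0.25,"delta_pos": [0,0,0],"yaw": 0},{"claw": -0.25,"delta_pos": [0,0,-2],"yaw": 0},{"claw": -0.25,"delta_pos": [0,0,-4],"yaw": 0},{"claw": -0.25,"delta_pos": [0,0,-2.5],"yaw": 0},{"claw": -0.25,"delta_pos": [2,-3,0],"yaw": 0}]}}

```text
clock: 18.62
eef_pos: [578.4, 193.4, 274.3]
tcp_rot: [3.135, -0.002, 1.569]
contact_force: [-0.0, 0.3, -0.5]
opening: 0.624
grasp_force: 0.0
```

Emit:
{"api": "apply_moves", "payload": {"deltas": [{"claw": -0.25,"delta_pos": [4,-5,0],"yaw": 0},{"claw": -0.25,"delta_pos": [4,-5,0],"yaw": 0},{"claw": -0.25,"delta_pos": [2.8,-2.9,0],"yaw": -0.07},{"claw": -0.25,"delta_pos": [0,0,2],"yaw": 0},{"claw": -0.25,"delta_pos": [0,0,0],"yaw": 0},{"claw": -0.25,"delta_pos": [0,0,0],"yaw": 0}]}}

```text
clock: 19.38
eef_pos: [450.2, 299.6, 251.2]
tcp_rot: [3.141, -0.0, 1.64]
contact_force: [0.2, 0.1, -0.1]
opening: 0.626
grasp_force: 0.0
```

```bash
python3 look.py 5 | tail -1; python3 -c "
import cv2,numpy as np;a=cv2.imread('pics/side_5.png')[220:355,230:410];b=cv2.imread('pics/top_5.png')[110:310,240:507]
cv2.imwrite('pics/c5.png',np.hstack([cv2.resize(a,(400,300),interpolation=2),cv2.resize(b,(400,300),interpolation=2)]))"
```

```text
2.06158828e-02, -1.43885750e-04]), 'eef_pos': array([450.30576172, 299.45583887, 251.09252808]), 'tcp_rot': array([ 3.14051208e+00, -5.65009486e-04,  1.63985717e+00]), 'contact_force': array([ 0.35797827, -0.45478614, -0.48017699]), 'wrist_torque': array([0.00734602, 0.02851358, 0.00932433]), 'grasp_force': 0.0, 'opening': 0.6281718786457382}
```

View pics/c5.png

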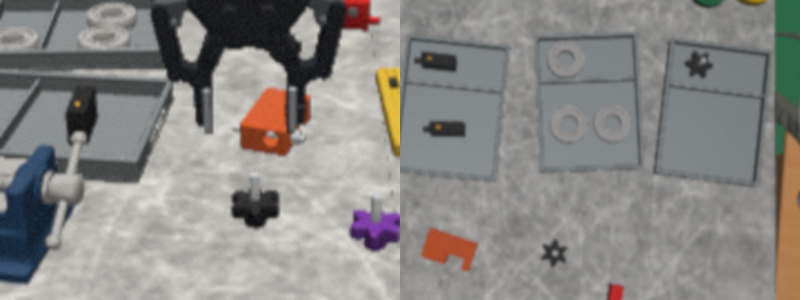

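The sensor stands in its bay, at (445,128) in the right-hand crop. Knob A, at (255,205) in the left-hand crop, is between the fingers. Correcting by 2–3 mm and grasping.

Emit:
{"api": "apply_moves", "payload": {"deltas": [{"claw": -0.25,"delta_pos": [0.2,-0.3,2.5],"yaw": 0},{"claw": -0.25,"delta_pos": [0,0,3],"yaw": 0},{"claw": -0.25,"delta_pos": [0,0,1.8],"yaw": 0},{"claw": -0.25,"delta_pos": [0,0,0],"yaw": 0},{"claw": 0.5,"delta_pos": [0,0,0],"yaw": 0},{"claw": 0.5,"delta_pos": [0,0,0],"yaw": 0},{"claw": 0.5,"delta_pos": [0,0,0],"yaw": 0},{"claw": 0.5,"delta_pos": [0,0,0],"yaw": 0}], "grip_force": 25}}

```text
clock: 20.48
eef_pos: [446.9, 301.7, 178.0]
tcp_rot: [3.14, -0.001, 1.641]
contact_force: [0.5, -0.9, 7.2]
opening: 0.418
grasp_force: 25.8
```

Emit:
{"api": "apply_moves", "payload": {"deltas": [{"claw": 0.5,"delta_pos": [0,0,-1],"yaw": 0},{"claw": 0.5,"delta_pos": [0,0,-3],"yaw": 0},{"claw": 0.5,"delta_pos": [0,0,-3],"yaw": 0},{"claw": 0.5,"delta_pos": [0,0,-1],"yaw": 0.07},{"claw": 0.5,"delta_pos": [-3,1,0],"yaw": 0},{"claw": 0.5,"delta_pos": [-5,1.8,0],"yaw": 0},{"claw": 0.5,"delta_pos": [-5,1.8,0],"yaw": 0},{"claw": 0.5,"delta_pos": [-5,1.8,0],"yaw": 0}]}}

```text
clock: 21.48
eef_pos: [510.8, 120.0, 257.9]
tcp_rot: [3.141, -0.0, 1.571]
contact_force: [0.9, 0.1, -0.5]
opening: 0.416
grasp_force: 25.1
```

Emit:
{"api": "apply_moves", "payload": {"deltas": [{"claw": 0.5,"delta_pos": [-5,1.8,0],"yaw": 0},{"claw": 0.5,"delta_pos": [-5,1.8,0],"yaw": 0},{"claw": 0.5,"delta_pos": [-5,1.8,0],"yaw": 0},{"claw": 0.5,"delta_pos": [-5,1.8,0],"yaw": 0},{"claw": 0.5,"delta_pos": [-5,1.6,0],"yaw": 0},{"claw": 0.5,"delta_pos": [-3,1,0],"yaw": 0},{"claw": 0.5,"delta_pos": [-1.5,0.4,0],"yaw": 0},{"claw": 0.5,"delta_pos": [0,0,0],"yaw": 0}]}}

```text
clock: 22.48
eef_pos: [612.3, -173.8, 257.3]
tcp_rot: [-3.141, -0.0, 1.57]
contact_force: [0.2, 0.6, 0.5]
opening: 0.414
grasp_force: 25.1
```

Emit:
{"api": "apply_moves", "payload": {"deltas": [{"claw": 0.5,"delta_pos": [0,0,3],"yaw": 0},{"claw": 0.5,"delta_pos": [0,0,2.5],"yaw": 0},{"claw": 0.5,"delta_pos": [0,0,1],"yaw": 0},{"claw": 0.5,"delta_pos": [0,0,0.4],"yaw": 0},{"claw": 0.5,"delta_pos": [0,0,0],"yaw": 0}]}}

```text
clock: 23.1
eef_pos: [612.8, -173.2, 188.7]
tcp_rot: [3.141, 0.0, 1.571]
contact_force: [0.2, -0.8, 0.1]
opening: 0.417
grasp_force: 25.1
```

Emit:
{"api": "apply_moves", "payload": {"deltas": [{"claw": 0.5,"delta_pos": [0,0,0.4],"yaw": 0},{"claw": 0.5,"delta_pos": [0,0,0.15],"yaw": 0},{"claw": 0.5,"delta_pos": [0,0,0.1],"yaw": 0},{"claw": 0.5,"delta_pos": [0,0,0],"yaw": 0}]}}

```text
clock: 23.6
eef_pos: [612.6, -173.6, 182.1]
tcp_rot: [3.141, 0.0, 1.571]
contact_force: [-1.4, 0.4, 4.3]
opening: 0.41
grasp_force: 25.5
```

Emit:
{"api": "apply_moves", "payload": {"deltas": [{"claw": 0.1,"delta_pos": [0,0,0],"yaw": 0},{"claw": -0.25,"delta_pos": [0,0,0],"yaw": 0},{"claw": -0.25,"delta_pos": [0,0,0],"yaw": 0},{"claw": -0.25,"delta_pos": [0,0,-2],"yaw": 0},{"claw": -0.25,"delta_pos": [0,0,-4],"yaw": 0},{"claw": -0.25,"delta_pos": [0,0,-2],"yaw": 0},{"claw": -0.25,"delta_pos": [2,-2,0],"yaw": 0},{"claw": -0.25,"delta_pos": [4,-4,0],"yaw": 0}]}}

```text
clock: 24.6
eef_pos: [553.0, -113.8, 262.8]
tcp_rot: [3.138, 0.001, 1.569]
contact_force: [0.1, 0.7, -0.1]
opening: 0.628
grasp_force: 0.0
```

Emit:
{"api": "apply_moves", "payload": {"deltas": [{"claw": -0.25,"delta_pos": [4,-4,0],"yaw": 0},{"claw": -0.25,"delta_pos": [4,-4,0],"yaw": 0},{"claw": -0.25,"delta_pos": [4,-3,0],"yaw": 0},{"claw": -0.25,"delta_pos": [1.2,-0.9,0],"yaw": -0.15},{"claw": -0.25,"delta_pos": [0,0,0],"yaw": -0.15},{"claw": -0.25,"delta_pos": [0,0,1],"yaw": -0.145},{"claw": -0.25,"delta_pos": [0,0,0],"yaw": 0},{"claw": -0.25,"delta_pos": [0,0,0],"yaw": 0}]}}

```text
clock: 25.6
eef_pos: [433.6, 18.4, 252.1]
tcp_rot: [3.141, 0.0, 2.013]
contact_force: [0.6, 0.2, 0.6]
opening: 0.622
grasp_force: 0.0
```

```bash
python3 look.py 6 | tail -1; python3 -c "
import cv2,numpy as np;a=cv2.imread('pics/side_6.png')[150:300,230:430];b=cv2.imread('pics/top_6.png')[110:310,240:507]
cv2.imwrite('pics/c6.png',np.hstack([cv2.resize(a,(400,300),interpolation=2),cv2.resize(b,(400,300),interpolation=2)]))"
```

```text
1.08803040e-02,  3.53343948e-02]), 'eef_pos': array([433.66597839,  18.39111552, 252.05533117]), 'tcp_rot': array([3.14112254e+00, 2.04723117e-04, 2.01354639e+00]), 'contact_force': array([ 0.52942261,  0.20495671, -0.11627512]), 'wrist_torque': array([ 0.03183846,  0.032026  , -0.03287197]), 'grasp_force': 0.0, 'opening': 0.6202335160464413}
```

View pics/c6.png

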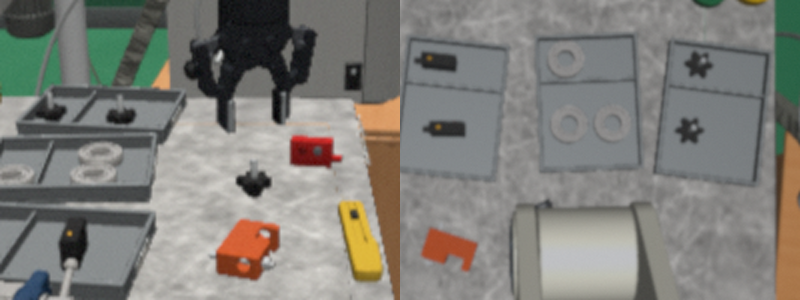

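Knob A stands upright in its bay, at (688,130) in the right-hand crop. Knob B is under the fingers, at (254,180) in the left-hand crop.

Emit:
{"api": "apply_moves", "payload": {"deltas": [{"claw": -0.25,"delta_pos": [0,0,2.6],"yaw": 0},{"claw": -0.25,"delta_pos": [0,0,3],"yaw": 0},{"claw": -0.25,"delta_pos": [0,0,1.8],"yaw": 0},{"claw": -0.25,"delta_pos": [0,0,0],"yaw": 0},{"claw": 0.5,"delta_pos": [0,0,0],"yaw": 0},{"claw": 0.5,"delta_pos": [0,0,0],"yaw": 0},{"claw": 0.5,"delta_pos": [0,0,0],"yaw": 0},{"claw": 0.5,"delta_pos": [0,0,0],"yaw": 0}]}}

```text
clock: 26.7
eef_pos: [433.9, 18.5, 178.4]
tcp_rot: [3.14, 0.001, 2.016]
contact_force: [-0.4, -0.1, 7.6]
opening: 0.416
grasp_force: 26.1
```

Emit:
{"api": "apply_moves", "payload": {"deltas": [{"claw": 0.5,"delta_pos": [0,0,-1],"yaw": 0},{"claw": 0.5,"delta_pos": [0,0,-3],"yaw": 0},{"claw": 0.5,"delta_pos": [0,0,-3],"yaw": 0.15},{"claw": 0.5,"delta_pos": [0,0,-1],"yaw": 0.15},{"claw": 0.5,"delta_pos": [0,0,0],"yaw": 0.145},{"claw": 0.5,"delta_pos": [-3,2,0],"yaw": 0},{"claw": 0.5,"delta_pos": [-4.5,3,0],"yaw": 0},{"claw": 0.5,"delta_pos": [-4.5,3,0],"yaw": 0}]}}

```text
clock: 27.7
eef_pos: [514.2, -102.8, 258.5]
tcp_rot: [3.141, 0.0, 1.571]
contact_force: [1.3, 0.1, -0.5]
opening: 0.415
grasp_force: 25.3
```

Emit:
{"api": "apply_moves", "payload": {"deltas": [{"claw": 0.5,"delta_pos": [-4.5,3,0],"yaw": 0},{"claw": 0.5,"delta_pos": [-4.5,3,0],"yaw": 0},{"claw": 0.5,"delta_pos": [-3,2,0],"yaw": 0},{"claw": 0.5,"delta_pos": [-1.5,1.2,0],"yaw": 0},{"claw": 0.5,"delta_pos": [0,0,0],"yaw": 0},{"claw": 0.5,"delta_pos": [0,0,0],"yaw": 0}]}}

```text
clock: 28.45
eef_pos: [604.8, -235.8, 257.7]
tcp_rot: [-3.141, -0.001, 1.571]
contact_force: [0.3, 0.7, -0.4]
opening: 0.413
grasp_force: 25.3
```

Emit:
{"api": "apply_moves", "payload": {"deltas": [{"claw": 0.5,"delta_pos": [0,0,3],"yaw": 0},{"claw": 0.5,"delta_pos": [0,0,2.5],"yaw": 0},{"claw": 0.5,"delta_pos": [0,0,1],"yaw": 0},{"claw": 0.5,"delta_pos": [0,0,0.4],"yaw": 0},{"claw": 0.5,"delta_pos": [0,0,0],"yaw": 0}]}}

```text
clock: 29.08
eef_pos: [605.7, -236.4, 189.3]
tcp_rot: [3.141, 0.0, 1.571]
contact_force: [-0.7, 0.2, -0.9]
opening: 0.411
grasp_force: 25.3
```

Emit:
{"api": "apply_moves", "payload": {"deltas": [{"claw": 0.5,"delta_pos": [0,0,0.4],"yaw": 0},{"claw": 0.5,"delta_pos": [0,0,0.15],"yaw": 0},{"claw": 0.5,"delta_pos": [0,0,0.1],"yaw": 0},{"claw": 0.5,"delta_pos": [0,0,0],"yaw": 0}]}}

```text
clock: 29.58
eef_pos: [605.5, -236.6, 182.5]
tcp_rot: [3.141, 0.0, 1.571]
contact_force: [-0.7, -0.1, 2.6]
opening: 0.412
grasp_force: 25.6
```

Contact felt. Releasing, lifting and clearing the view.

Emit:
{"api": "apply_moves", "payload": {"deltas": [{"claw": 0.1,"delta_pos": [0,0,0],"yaw": 0},{"claw": -0.25,"delta_pos": [0,0,0],"yaw": 0},{"claw": -0.25,"delta_pos": [0,0,0],"yaw": 0},{"claw": -0.25,"delta_pos": [0,0,-2],"yaw": 0},{"claw": -0.25,"delta_pos": [0,0,-4],"yaw": 0},{"claw": -0.25,"delta_pos": [0,0,-4],"yaw": 0},{"claw": -0.25,"delta_pos": [0,-4,-2],"yaw": 0},{"claw": -0.25,"delta_pos": [0,-5,0],"yaw": 0}]}}

```text
clock: 30.58
eef_pos: [515.8, -236.8, 305.5]
tcp_rot: [3.136, 0.002, 1.572]
contact_force: [0.7, -1.1, -1.0]
opening: 0.623
grasp_force: 0.0
```

Emit:
{"api": "apply_moves", "payload": {"deltas": [{"claw": -0.25,"delta_pos": [0,-5,0],"yaw": 0},{"claw": -0.25,"delta_pos": [0,-5,0],"yaw": 0},{"claw": -0.25,"delta_pos": [0,-2,0],"yaw": 0},{"claw": -0.25,"delta_pos": [0,0,0],"yaw": 0},{"claw": -0.25,"delta_pos": [0,0,0],"yaw": 0},{"claw": -0.25,"delta_pos": [0,0,0],"yaw": 0}]}}

```text
clock: 31.32
eef_pos: [396.7, -236.7, 302.4]
tcp_rot: [3.141, 0.0, 1.571]
contact_force: [-0.3, 0.8, -0.4]
opening: 0.624
grasp_force: 0.0
```

```bash
python3 look.py 7 | tail -1
python3 - <<'E'
import cv2
from geo import *
a=cv2.imread('pics/side_7.png')[150:300,200:400];b=cv2.imread('pics/top_7.png')[110:310,240:507]
cv2.imwrite('pics/c7.png',np.hstack([cv2.resize(a,(400,300),interpolation=2),cv2.resize(b,(400,300),interpolation=2)]))
f=load("top_7");P=heights(f);h=P[...,2]
for n,(x,y) in dict(sens=(606,173),bA=(619,3),bB=(621,-62),kA=(612.6,-173.5),kB=(605.5,-236.5)).items():
    k=(np.hypot(P[...,0]-x,P[...,1]-y)<32)&(h>10)&(h<60); p=P[k]
    print(n,k.sum(),cv2.minAreaRect(p[:,:2].astype(np.float32)),np.percentile(p[:,2],[50,90]).round(1))
E
```

```text
-9.21572268e-03,  4.26575134e-03]), 'eef_pos': array([ 396.31694218, -236.58325695,  302.1002309 ]), 'tcp_rot': array([3.14148469e+00, 4.44358713e-05, 1.57143759e+00]), 'contact_force': array([ 0.9132295 , -0.01697288,  0.23574186]), 'wrist_torque': array([ 0.0433955 , -0.01913418, -0.03015167]), 'grasp_force': 0.0, 'opening': 0.6230468697670499}
sens 264 ((606.19140625, 175.77053833007812), (28.215951919555664, 55.651912689208984), 14.270328521728516) [37.2 40. ]
bA 383 ((619.104736328125, 1.093191146850586), (51.82280349731445, 51.49246597290039), 0.15055440366268158) [17.2 20.1]
bB 385 ((622.4443969726562, -62.509193420410156), (52.93587112426758, 50.584171295166016), 0.5677414536476135) [17.1 19.7]
kA 209 ((612.8975830078125, -169.4646453857422), (40.43480682373047, 54.422142028808594), 18.710195541381836) [26.9 31.2]
kB 209 ((606.1043701171875, -235.8048095703125), (35.12656021118164, 38.739742279052734), 0.16392159461975098) [26.8 33.7]
```

View pics/c7.png

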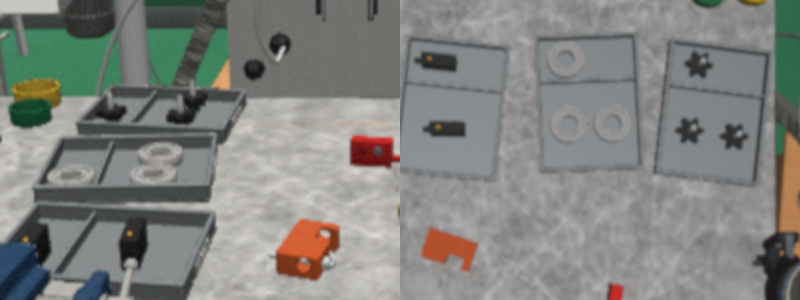

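All five parts stand flat in their bays at the expected heights, and the clamp hasn't moved. Handing in.

```bash
python3 -c "
from rig import r
print(r.sign_off())"
```

```text
the job is handed in; nothing more can be done
None
```

I sorted all five spares into their matching trays, released them upright and side by side (confirmed in the last pictures), left the rail clamp where it lay, and handed the job in at about 31 s; the hand-in gave no verdict.

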